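Turn round a row of moulded parts between two inspection racks

TASK

The full rack holds four different blue mouldings in a row, ready for the next check. Move them all to the empty rack in the reverse order, counting from the black knob of each rack: the part nearest the knob in the full rack goes to the pocket farthest from the knob in the empty one, the second to the third pocket, and so on. Each part must stand upright on the floor of its own pocket, near the pocket's middle, released; do not tip any part over on the way.

Things in the scene. Friction and masses are not known exactly. Their poses are not given: they have to be found in the camera images.
- source_rack: Rack full at the start: fixed aluminium plate 250 x 60 x 8 mm with four grey cups in a row and a round black knob (22 mm wide, top 32 mm above the table) at one end. Origin on the table under the middle of the row, which lies along x; +x points AWAY from the knob (knob at x = -125 mm). Cup centres at x = -78, -26, 26, 78 mm, y = 0. Any yaw, left or right side.
- target_rack: Rack empty at the start: same plate and knob, with one grey tray 211 x 55 mm of four pockets in a row. Origin on the table under the tray's middle; row along x, +x AWAY from the knob (knob at x = -125 mm). Pocket centres at x = -78, -26, 26, 78 mm, y = 0; pockets 49 x 49 mm inside, walls 3 mm, floor 11 mm and rim 20 mm above the table. Any yaw, on the other side.
- spool: Loose blue moulding, 74 mm high, 35-70 g, upright in a source cup: round stem 20 mm across on a round foot 30 mm across, 6 mm high; collar 28 mm across, 20 to 24 mm above the underside; round from above. Origin: centre of underside, z up. Above 26 mm only the stem or blade: grip it there, across y. Yaw within 15 deg of the source rack's.
- cross_key: Loose blue moulding, 74 mm high, 35-70 g, upright in a source cup: plus-shaped stem, 26 mm along x and y, ribs 8 mm thick, on a 30 x 30 x 6 mm foot. Origin: centre of underside, z up. Above 26 mm only the stem or blade: grip it there, across y. Yaw within 15 deg of the source rack's.
- left_latch: Loose blue moulding, 74 mm high, 35-70 g, upright in a source cup: upright blade, 24 mm along x, 12 mm thick along y, on a 30 x 30 x 6 mm foot; a finger 8 mm wide at its +x end sticks out to y = +26 mm, 12 to 26 mm above the underside (mirror of the right one). Origin: centre of underside, z up. Above 26 mm only the stem or blade: grip it there, across y. Yaw within 15 deg of the source rack's.
- right_latch: Loose blue moulding, 74 mm high, 35-70 g, upright in a source cup: upright blade, 24 mm along x, 12 mm thick along y, on a 30 x 30 x 6 mm foot; a finger 8 mm wide at its +x end sticks out to y = -26 mm, 12 to 26 mm above the underside (mirror of the left one). Origin: centre of underside, z up. Above 26 mm only the stem or blade: grip it there, across y. Yaw within 15 deg of the source rack's.
- cup_spool: Fixed grey cup on the source rack, 50 x 50 x 12 mm, 44 mm inside, floor 11 mm and rim 20 mm above the table, in which the spool stands at the start; it stays and so marks that part's place in the row. The four cups look alike; their order varies. Origin: centre of underside, 8 mm above the table, axes as the source rack's.
- cup_cross_key: Fixed grey cup on the source rack, 50 x 50 x 12 mm, 44 mm inside, floor 11 mm and rim 20 mm above the table, in which the cross key stands at the start; it stays and so marks that part's place in the row. The four cups look alike; their order varies. Origin: centre of underside, 8 mm above the table, axes as the source rack's.
- cup_left_latch: Fixed grey cup on the source rack, 50 x 50 x 12 mm, 44 mm inside, floor 11 mm and rim 20 mm above the table, in which the left latch stands at the start; it stays and so marks that part's place in the row. The four cups look alike; their order varies. Origin: centre of underside, 8 mm above the table, axes as the source rack's.
- cup_right_latch: Fixed grey cup on the source rack, 50 x 50 x 12 mm, 44 mm inside, floor 11 mm and rim 20 mm above the table, in which the right latch stands at the start; it stays and so marks that part's place in the row. The four cups look alike; their order varies. Origin: centre of underside, 8 mm above the table, axes as the source rack's.
There are look-alikes about, which are no part of the job. What is shaped like the left_latch but green or pink is not meant.

How it is judged:
By the outcome, as a careful person would: the job done as asked, in the order asked, and still so for the second after the job is handed in, with the robot touching nothing.
It also fails if it takes over 102 s, if anything falls off the work surface, if the arm or the gripper's body presses on something with over 40 N, if the wrist force passes 120 N, or if a joint passes its speed limit or range.

ROBOT

A 6-joint arm with a two-finger parallel gripper is mounted at the origin on the work surface. World frame = base frame: x ahead of the robot, y to its left, z up, the work surface at z = 0. Lengths are in m, angles in degrees, forces in N, time in s.
With the tool pointing down it reaches from about 0.4 to 0.825 m from the base axis. Payload 7 kg.
Tool frame: the origin (TCP) lies at the very end of the fingers, on their centre line; the grasp point (between the pads) lies 19 mm behind it (r.hold_point_z is the distance from the TCP to the grasp point, in m); x points along the fingers, y is the direction in which the jaws open and shut, and the axes are right-handed (so a half turn about x gives the same grasp; the last joint's range is limited). The gripper opens to 88 mm and grips with 3 to 60 N. Pads are 19 mm wide; open, the fingers measure 130 mm over their backs; the gripper's body (78 mm by 193 mm) begins 47 mm behind the grasp point.
Start: joints at [-60.613, 20.546, 0.682, 0, -70.136, -16.507], TCP at [0.15, -0.658, 0.227] pointing down, gripper open.
Joint ranges: [-176.03, 176.03], [-82.01, 121.73], [-58.28, 71.71], [-173.87, 95.51], [-174.79, -0.11], [-173.66, 173.66]. Speed limits (degrees/s): [136.94, 136.94, 172.46, 180, 180, 180].

INTERFACE

Orientations are given as [roll, pitch, yaw] about the fixed x, y, z axes, in that order (R = Rz(yaw) Ry(pitch) Rx(roll)).
In Python, from plant import r gives the robot as it stands. The module is installed in compiled form; this text tells all that it offers.
- The arm moves only by the shell command python3 -m creep 'ROWS' [FORCE]. ROWS is JSON, a list of rows, each a list of 7 numbers: the turn, a rotation vector about the tool's x, y, z in rad, then the shift along the tool's x, y, z in cm, then the opening in per cent of the stroke, from 0 (shut) to 100 (fully open). In form: [[rx, ry, rz, x, y, z, fingers], ...]. A call has 1 to 8 rows; each row shifts and turns the commanded pose from where the row before left it, along the tool's axes as they then stand; what a row does not reach is not made up. A row lasts 1/10 s, in which the tool goes at most 50 mm and 8.59 degrees, less where a joint would pass 70% of its speed; a pose out of reach is approached as far as the arm can. A call is refused whole if a number of a shift passes 5 or a number of a turn 0.15, either way. A call with a gripper value outside its range is refused whole. The fingers move at their own pace and stop on an object; FORCE is the grip in N (left out, the last holds). Time passes only in rows, so rows that do not move let the fingers close. It gives the time, the measured TCP pose, the force and the opening at its end, in the units of the state.
- r.get_state(): the state, without advancing time (a new reading comes with each control period).
- r.capture(name): name is "side" or "top" or "wrist"; returns (picture, depth): 420x560x3 uint8, blue, green, red; 420x560 float32, m along the optical axis (not along the pixel's ray), 0 where there is no reading.
- r.camera_info(name): a dict with "fovy" (degrees; the focal length in pixels is half the picture's height over the tangent of half this angle, whatever the lens; pixels are square), "cx", "cy" (the principal point, pixels), "camera_from_world" (4x4, takes a point from world to camera coordinates). Camera axes: x right, y down, z forward; pixel columns grow to the right and rows downward; lengths in m; the calibration is good to about 2 mm. The wrist camera is an equidistant fisheye: a pixel r from the principal point sees the ray r / f radians off the axis. A picture is of the moment at which its call begins: read the wrist's pose just before it. camera_info takes no time and is no camera call; for the wrist camera it gives the pose at the moment of the call.
- r.close_job(): hands the job in, once; it reports no verdict.
Trained networks look in the newest picture that a camera, given by its name, has taken for a name from the list of things; names that differ only in an ending like _2 or _b are one class to them, and where a whole thing is asked for, a point or a joint stands for the part that bears it (a point fixed in the world has none). Each returns a list of dicts, best first, with "score" (0 to 1); they miss things now and then, are a little off and sometimes report something else, mostly with a low value. They report only what shows in the picture. A call takes as long as a camera call. They do not tell look-alikes from the thing itself.
- r.look_for(query, camera): "rect" ([left, top, right, bottom] in pixels, round what is visible of it).
- r.masks_of(query, camera): "pixels" (420x560 bool, what is visible of it) and "rect" ([left, top, right, bottom] in pixels, round what is visible of it).
The state is a dict: "time_s": time; "joints": joint angles; "qd": joint speeds; "joint_torque": joint torques, N m; "tcp_pos": TCP position; "eef_rot": TCP orientation; "contact_force": force on the tool from outside, world axes, zero at the start; "moment": the same for the moment, N m; "gripper_width": finger opening in m.
Only numpy, scipy, OpenCV 4.12 (cv2) and the standard library are available. Lean on these libraries where they do the work, as an engineer would, in place of code of your own. Each camera call takes 0.05 s, during which the arm holds its last target. There are 200 camera calls.

## Working session

There is one attempt and no reset: what is moved stays moved. The work goes in short steps, Python scripts to look and compute and a shell command to move; the robot and the scene stay as the last step left them, time stands still between calls to the robot, and variables do not carry over. Pictures are saved under pics/ and viewed, about 12 in all and at most 16, crops included, and the job is handed in when it is done.

```bash
mkdir -p pics; python3 - <<'E'
from plant import r
import cv2,numpy as np
print(r.get_state())
for c in("top","side"):
    p,d=r.capture(c); cv2.imwrite(f"pics/{c}0.png",p); np.save(f"{c}0.npy",d); i=r.camera_info(c); print(c,i)
    for q in("source_rack","target_rack","spool","cross_key","left_latch","right_latch"):
        print(q,[(round(x["score"],2),np.round(x["rect"]).tolist()) for x in r.look_for(q,c)[:4]])
print(r.get_state()["time_s"])
E
```

```text
{'time_s': 0.0, 'joints': array([-6.06128910e+01,  2.05935614e+01,  6.34369658e-01, -2.10129969e-02,
       -7.01366066e+01, -1.65083864e+01]), 'qd': array([ 0.04233182,  0.00520706, -0.10345381, -0.08263894,  0.03985973,
       -0.02285255]), 'joint_torque': array([-3.05928961e-05, -5.82722640e+01,  2.93055940e+01,  6.99694321e+00,
        6.80347293e-03, -1.70673679e-04]), 'tcp_pos': array([ 0.15033574, -0.65754165,  0.22560042]), 'eef_rot': array([ 94.85901137,  89.90218559, 107.73057777]), 'contact_force': array([ 0.80767334,  0.0062194 , -0.73355892]), 'moment': array([ 0.02331074, -0.03767839, -0.0272887 ]), 'gripper_width': 0.08804071071775763}
top {'fovy': 50.39491325876, 'cx': 271.0778307539909, 'cy': 204.5843060902674, 'camera_from_world': array([[ 1.78898541e-02, -9.99838418e-01,  1.75796263e-03,
        -2.45065091e-02],
       [-9.88902143e-01, -1.79534795e-02, -1.47479571e-01,
         5.17747759e-01],
       [ 1.47487302e-01,  8.99934987e-04, -9.89063540e-01,
         7.60146813e-01],
       [ 0.00000000e+00,  0.00000000e+00,  0.00000000e+00,
         1.00000000e+00]])
[... 511 characters left out ...]
216.1721515712055, 'camera_from_world': array([[-0.91276801, -0.40798217, -0.02012713,  0.48254102],
       [-0.19153424,  0.47099515, -0.86109129,  0.15228902],
       [ 0.36078968, -0.78212155, -0.50805186,  0.90584806],
       [ 0.        ,  0.        ,  0.        ,  1.        ]])}
source_rack [(0.96, [166.0, 271.0, 260.0, 369.0])]
target_rack [(0.94, [280.0, 162.0, 366.0, 218.0])]
spool [(0.62, [190.0, 291.0, 208.0, 339.0])]
cross_key [(0.95, [217.0, 254.0, 233.0, 298.0])]
left_latch [(0.83, [149.0, 260.0, 170.0, 304.0]), (0.82, [201.0, 273.0, 226.0, 320.0]), (0.67, [282.0, 262.0, 303.0, 306.0]), (0.66, [262.0, 305.0, 291.0, 351.0])]
right_latch [(0.57, [230.0, 240.0, 250.0, 281.0])]
0.7
```

```bash
python3 - <<'E'
import cv2
a=cv2.imread("pics/top0.png")
b=cv2.resize(a[110:290,50:250],None,fx=4,fy=4,interpolation=cv2.INTER_CUBIC)[:600]
cv2.imwrite("pics/top0c.png",b)
E
```

```text
(no output)
```

View pics/top0.png

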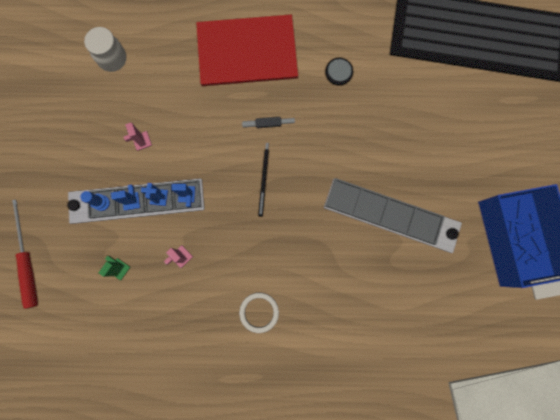

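View pics/top0c.png

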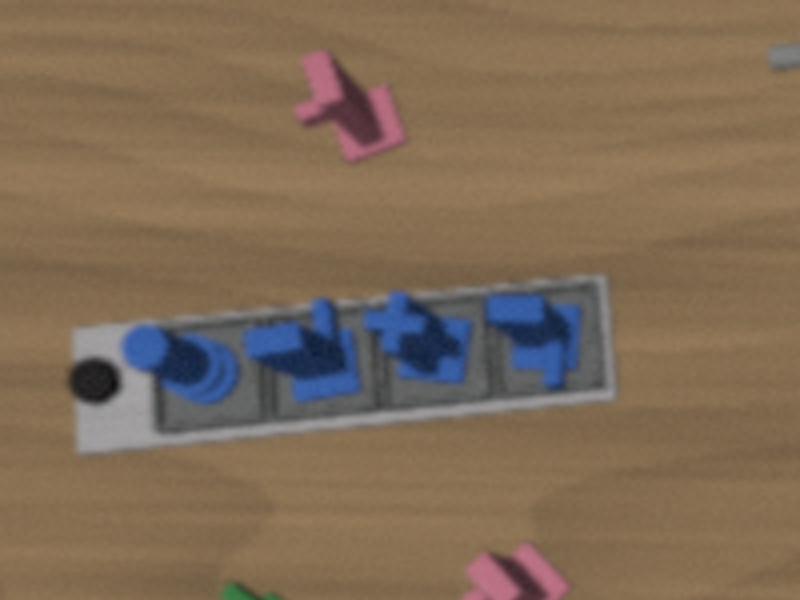

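```bash
cat > h.py <<'E'
from plant import r
import cv2,numpy as np
from scipy.spatial.transform import Rotation as Ro
def cloud(cam,d=None):
    p=None
    if d is None: p,d=r.capture(cam)
    i=r.camera_info(cam); h,w=d.shape; f=h/2/np.tan(np.radians(i["fovy"]/2))
    v,u=np.mgrid[:h,:w]; x=(u-i["cx"])/f; y=(v-i["cy"])/f
    if cam=="wrist":
        t=np.hypot(x,y); k=np.where(t>1e-6,np.tan(np.minimum(t,1.5))/np.maximum(t,1e-6),1); x,y=x*k,y*k
    P=np.stack([x*d,y*d,d,np.ones_like(d)],-1)@np.linalg.inv(i["camera_from_world"]).T
    P=P[...,:3]; P[d<=0]=np.nan
    return p,P
def go(pos,yaw,z=None):
    """print turn about tool x (deg/rad) and then shifts (cm) to reach TCP pos with jaw axis at yaw (deg, world, mod 180)"""
    s=r.get_state(); R=Ro.from_euler('xyz',s["eef_rot"],degrees=True).as_matrix()
    yj=np.degrees(np.arctan2(R[1,1],R[0,1]))
    print("t",round(s["time_s"],2),"tcp",s["tcp_pos"].round(4),"jaw",yj.round(2),"xaxis",R[:,0].round(4),"J",s["joints"].round(0),"w",s["gripper_width"].round(4))
    for y in (yaw,yaw+180):
        dy=(y-yj+180)%360-180
        c,n=np.cos(np.radians(y)),np.sin(np.radians(y))
        Rn=np.array([[0,c,n],[0,n,-c],[-1,0,0]]) # x down, y jaw, z=x×y
        e=(Ro.from_matrix(R).inv()*Ro.from_matrix(Rn)).as_rotvec()
        print("turn deg",(-dy).round(1),"rotvec",e.round(4),"shift cm",(Rn.T@(np.array(pos)-s["tcp_pos"])*100).round(2))
E
python3 - <<'E'
from h import *
p=cv2.imread("pics/top0.png"); _,P=cloud("top",np.load("top0.npy")); z=P[...,2]
hsv=cv2.cvtColor(p,cv2.COLOR_BGR2HSV)
blue=(hsv[...,0]>100)&(hsv[...,0]<125)&(hsv[...,1]>130)
print("table z",np.nanmedian(z[300:400,100:400]))
reg=np.zeros_like(blue); reg[170:230,60:215]=1
m=(blue&reg&(z>.076)).astype(np.uint8)
n,l,st,c=cv2.connectedComponentsWithStats(m)
for k in range(1,n):
    if st[k,4]<15: continue
    q=P[l==k]; print("part",st[k,4],c[k].round(1),np.nanmean(q,0).round(4),cv2.minAreaRect((q[:,:2]*1000).astype(np.float32)))
for nm in("source_rack","target_rack"):
    r.capture("top") if nm=="source_rack" else 0
    mm=r.masks_of(nm,"top")[0]["pixels"]
    low=mm&(z<.03)&(z>.004)
    q=P[low][:,:2]*1000; print(nm,low.sum(),cv2.minAreaRect(q.astype(np.float32)))
    sel=low&(hsv[...,2]<60); print("dark",sel.sum(),P[sel].mean(0).round(4), np.nanmedian(z[low]))
for nm,(u0,u1,v0,v1) in dict(s=(60,90,190,220),t=(440,470,220,250)).items():
    s=np.zeros_like(blue); s[v0:v1,u0:u1]=1; s&=(hsv[...,2]<70)&(z>.025); print(nm,s.sum(),P[s].mean(0).round(4))
E
```

```text
table z 0.0010977325233515467
part 135 [149.4 190.8] [0.531  0.1909 0.0851] ((531.7630004882812, 191.3141632080078), (21.356155395507812, 21.440841674804688), 38.3482551574707)
part 111 [179.3 187.4] [0.5377 0.1406 0.0851] ((538.297119140625, 141.07972717285156), (11.127336502075195, 24.647443771362305), 0.34720689058303833)
part 115 [119.1 194.9] [0.523  0.2415 0.0851] ((523.5258178710938, 242.46328735351562), (12.068188667297363, 23.489917755126953), 12.732986450195312)
part 111 [ 87.4 196.9] [0.5187 0.2947 0.0853] ((519.0247802734375, 295.5784912109375), (17.66476821899414, 17.771608352661133), 26.0916690826416)
source_rack 798 ((526.10791015625, 235.72177124023438), (60.595703125, 249.0933380126953), 7.004509449005127)
dark 2 [0.5098 0.3332 0.0283] 0.009187085038196652
target_rack 4270 ((508.9783630371094, -241.1544189453125), (249.96917724609375, 63.292327880859375), 71.4574966430664)
dark 8 [ 0.4715 -0.3346  0.0289] 0.01214220302080482
s 100 [0.5123 0.3409 0.033 ]
t 95 [ 0.4729 -0.3395  0.0323]
```

```bash
python3 - <<'E'
from h import *
_,P=cloud("top",np.load("top0.npy")); z=P[...,2]
o=np.array([.5127,-.2210]); a=np.radians(71.46); x=np.array([np.cos(a),np.sin(a)]); y=np.array([-x[1],x[0]])
L=np.stack([(P[...,:2]-o)@x,(P[...,:2]-o)@y],-1)
m=(abs(L[...,0])<.115)&(abs(L[...,1])<.05)&(z>.0105+.0035)&(z<.026)
q=P[m]; print(m.sum(),cv2.minAreaRect((q[:,:2]*1000).astype(np.float32)))
print(np.percentile(L[m],[0.5,99.5],axis=0).round(4))
go([.5,-.2,.2],7)
E
```

```text
1032 ((513.62158203125, -223.86834716796875), (211.60191345214844, 55.871368408203125), 71.30477905273438)
[[-0.1078 -0.0295]
 [ 0.1031  0.0261]]Traceback (most recent call last):
  File "<stdin>", line 8, in <module>
  File "h.py", line 18, in go
    print("t",round(s["time_s"],2),"tcp",s["tcp_pos"].round(4),"jaw",yj.round(2),"xaxis",R[:,0].round(4),"J",s["joints"].round(0),"w",s["gripper_width"].round(4))
                                                                                                                                      ^^^^^^^^^^^^^^^^^^^^^^^^
AttributeError: 'float' object has no attribute 'round'
```

```bash
sed -i 's/s\["gripper_width"\].round(4)/round(s["gripper_width"],4)/' h.py; python3 - <<'E'
from h import *
go([.5,-.2,.22],7)
E
```

```text
t 0.85 tcp [ 0.1504 -0.658   0.2266] jaw 102.88 xaxis [ 0. -0. -1.] J [-61.  21.   1.   0. -70. -17.] w 0.0877
turn deg 95.9 rotvec [1.6734 0.     0.    ] shift cm [  0.66  40.28 -41.2 ]
turn deg -84.1 rotvec [-1.4682 -0.      0.    ] shift cm [  0.66 -40.28  41.2 ]
```

```bash
python3 -m creep '[[0.14,0,0,0,0,0,100],[0.14,0,0,0,0,0,100],[0.14,0,0,0,0,0,100],[0.14,0,0,0,0,0,100],[0.14,0,0,0,0,0,100],[0.14,0,0,0,0,0,100]]' 20
python3 -m creep '[[0.14,0,0,0,0,0,100],[0.14,0,0,0,0,0,100],[0.14,0,0,0,0,0,100],[0.14,0,0,0,0,0,100],[0.14,0,0,0,0,0,100],[0.13,0,0,0,0,0,100]]'
python3 -m creep '[[0,0,0,0,3.36,-3.43,100],[0,0,0,0,3.36,-3.43,100],[0,0,0,0,3.36,-3.43,100],[0,0,0,0,3.36,-3.43,100],[0,0,0,0,3.36,-3.43,100],[0,0,0,0,3.36,-3.43,100]]'
python3 -m creep '[[0,0,0,0,3.36,-3.43,100],[0,0,0,0,3.36,-3.43,100],[0,0,0,0,3.36,-3.43,100],[0,0,0,0,3.36,-3.43,100],[0,0,0,0,3.36,-3.43,100],[0,0,0,0,3.36,-3.43,100]]'
python3 -m creep '[[0,0,0,0,0.72,-4.45,100],[0,0,0,0,0.72,-4.45,100],[0,0,0,0,0.72,-4.45,100],[0,0,0,0,0.72,-4.45,100],[0,0,0,0,0.72,-4.45,100],[0,0,0,0,0.72,-4.45,100]]'
python3 -m creep '[[0,0,0,0,0.72,-4.45,100],[0,0,0,0,0.72,-4.45,100],[0,0,0,0,0.72,-4.45,100],[0,0,0,0,0.72,-4.45,100],[0,0,0,0,0.72,-4.45,100],[0,0,0,0,0,0,100]]'
python3 - <<'E'
from h import *
go([.5187,.2950,.042],7)
p,P=cloud("wrist"); cv2.imwrite("pics/w1.png",p); z=P[...,2]
hsv=cv2.cvtColor(p,cv2.COLOR_BGR2HSV)
blue=(hsv[...,0]>100)&(hsv[...,0]<125)&(hsv[...,1]>130)
m=(blue&(z>.076)&(z<.095)&(P[...,1]>0)).astype(np.uint8)
n,l,st,c=cv2.connectedComponentsWithStats(m)
for k in range(1,n):
    if st[k,4]<15: continue
    q=P[l==k]; print("part",st[k,4],c[k].round(1),np.nanmean(q,0).round(4),cv2.minAreaRect((q[:,:2]*1000).astype(np.float32)))
E
```

```text
time_s: 1.45
tcp_pos: [0.1505, -0.658, 0.2266]
eef_rot: [-36.9, 90.0, -72.4]
contact_force: [0.2, 0.2, 0.2]
gripper_width: 0.0876
time_s: 2.05
tcp_pos: [0.1504, -0.658, 0.2266]
eef_rot: [31.2, 90.0, -51.9]
contact_force: [0.9, -0.2, 0.1]
gripper_width: 0.0875
time_s: 2.65
tcp_pos: [0.3255, -0.427, 0.2269]
eef_rot: [45.5, 90.0, -37.3]
contact_force: [0.5, -0.7, 0.5]
gripper_width: 0.0875
time_s: 3.25
tcp_pos: [0.4999, -0.1973, 0.2271]
eef_rot: [76.2, 89.9, -6.6]
contact_force: [1.3, -0.8, 1.0]
gripper_width: 0.088
time_s: 3.85
tcp_pos: [0.5054, -0.0247, 0.2319]
eef_rot: [170.4, 81.0, 95.5]
contact_force: [0.6, -0.9, -0.4]
gripper_width: 0.0878
time_s: 4.45
tcp_pos: [0.4963, 0.1102, 0.2541]
eef_rot: [167.0, 73.2, 99.4]
contact_force: [0.5, -0.4, -0.2]
gripper_width: 0.0874
t 4.45 tcp [0.4963 0.1102 0.2541] jaw 21.82 xaxis [-0.047   0.2848 -0.9574] J [  21.    5.  -11.  -17.  -71. -174.] w 0.0874
turn deg 14.8 rotvec [ 0.2661 -0.2924 -0.0272] shift cm [ 21.21   4.47 -18.07]
turn deg -165.2 rotvec [-2.8452  0.0391 -0.4216] shift cm [21.21 -4.47 18.07]
part 668 [516.2  24.5] [0.7445 0.5591 0.0854] ((745.27197265625, 558.89794921875), (163.6775360107422, 5.422477722167969), 0.0267872903496027)
part 213 [348.5  90.5] [0.5202 0.2945 0.0837] ((520.5042724609375, 295.6929931640625), (18.22929573059082, 17.34968376159668), 84.89134979248047)
part 250 [336.6 132.5] [0.5243 0.2414 0.0838] ((524.7625732421875, 242.19935607910156), (12.43918514251709, 23.789257049560547), 12.479659080505371)
part 307 [328.  176.8] [0.5328 0.1916 0.084 ] ((533.497802734375, 191.80233764648438), (21.79037857055664, 21.875940322875977), 38.8382453918457)
part 260 [316.5 222.8] [0.5392 0.1408 0.0843] ((539.8062744140625, 140.98377990722656), (12.086919784545898, 23.297462463378906), 0.4207839071750641)
```

View pics/w1.png

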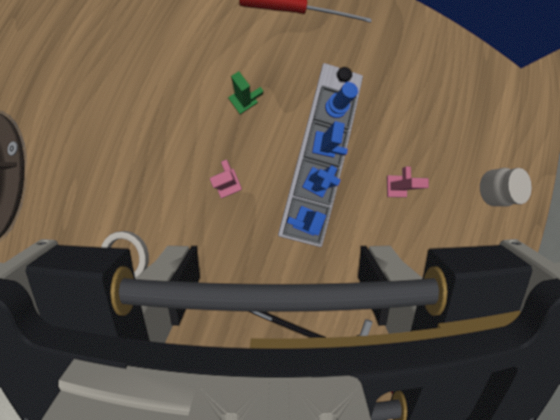

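```bash
for i in 1; do python3 -m creep '[[-0.1423,0.002,-0.0211,0,0,0,100],[-0.1423,0.002,-0.0211,0,0,0,100],[-0.1423,0.002,-0.0211,0,0,0,100],[-0.1423,0.002,-0.0211,0,0,0,100],[-0.1423,0.002,-0.0211,0,0,0,100],[-0.1423,0.002,-0.0211,0,0,0,100],[-0.1423,0.002,-0.0211,0,0,0,100]]'
python3 -m creep '[[-0.1423,0.002,-0.0211,0,0,0,100],[-0.1423,0.002,-0.0211,0,0,0,100],[-0.1423,0.002,-0.0211,0,0,0,100],[-0.1423,0.002,-0.0211,0,0,0,100],[-0.1423,0.002,-0.0211,0,0,0,100],[-0.1423,0.002,-0.0211,0,0,0,100],[-0.1423,0.002,-0.0211,0,0,0,100]]'
python3 -m creep '[[-0.1423,0.002,-0.0211,0,0,0,100],[-0.1423,0.002,-0.0211,0,0,0,100],[-0.1423,0.002,-0.0211,0,0,0,100],[-0.1423,0.002,-0.0211,0,0,0,100],[-0.1423,0.002,-0.0211,0,0,0,100],[-0.1423,0.002,-0.0211,0,0,0,100],[0,0,0,0,0,0,100]]'; done
python3 - <<'E'
from h import *
go([.5195,.2947,.16],7)
E
```

```text
time_s: 5.2
tcp_pos: [0.4962, 0.1074, 0.2529]
eef_rot: [138.6, 76.5, 129.2]
contact_force: [0.8, -0.8, -0.1]
gripper_width: 0.0876
time_s: 5.9
tcp_pos: [0.4963, 0.1075, 0.2529]
eef_rot: [110.6, 82.9, 158.9]
contact_force: [0.3, -0.2, -0.4]
gripper_width: 0.0877
time_s: 6.6
tcp_pos: [0.4958, 0.1075, 0.2533]
eef_rot: [150.0, 89.8, -113.0]
contact_force: [0.6, 0.1, -0.4]
gripper_width: 0.0878
t 6.6 tcp [0.4958 0.1075 0.2533] jaw -172.96 xaxis [-0.0012 -0.0027 -1.    ] J [ 35.   4. -18.   0. -69. -28.] w 0.0878
turn deg -180.0 rotvec [-3.1409e+00  2.3000e-03 -4.0000e-03] shift cm [  9.33   4.64 -18.29]
turn deg 0.0 rotvec [ 0.0006 -0.0026 -0.0015] shift cm [ 9.33 -4.64 18.29]
```

```bash
python3 -m creep '[[0,-0.0026,-0.0015,1.87,-0.93,3.66,80],[0,0,0,1.87,-0.93,3.66,80],[0,0,0,1.87,-0.93,3.66,80],[0,0,0,1.87,-0.93,3.66,80],[0,0,0,1.87,-0.93,3.66,80],[0,0,0,0,0,0,80],[0,0,0,0,0,0,80]]'
python3 - <<'E'
from h import *
go([.5195,.2947,.042],7)
p,P=cloud("wrist"); cv2.imwrite("pics/w2.png",p); z=P[...,2]
hsv=cv2.cvtColor(p,cv2.COLOR_BGR2HSV)
blue=(hsv[...,0]>100)&(hsv[...,0]<125)&(hsv[...,1]>130)
m=(blue&(z>.076)&(z<.095)&(P[...,1]>0)).astype(np.uint8)
n,l,st,c=cv2.connectedComponentsWithStats(m)
for k in range(1,n):
    if st[k,4]<15: continue
    q=P[l==k]; print("part",st[k,4],c[k].round(1),np.nanmean(q,0).round(4),cv2.minAreaRect((q[:,:2]*1000).astype(np.float32)))
E
```

```text
time_s: 7.3
tcp_pos: [0.52, 0.2955, 0.1583]
eef_rot: [119.5, 89.8, -143.7]
contact_force: [0.6, -0.0, 0.4]
gripper_width: 0.0702
t 7.3 tcp [0.52   0.2955 0.1583] jaw -173.23 xaxis [-0.0025 -0.0018 -1.    ] J [ 48.  16. -15.  -0. -59. -41.] w 0.0702
turn deg 179.8 rotvec [ 3.1376e+00 -4.2000e-03  2.4000e-03] shift cm [11.63 -0.06  0.07]
turn deg -0.2 rotvec [-0.0039 -0.0015 -0.0027] shift cm [11.63  0.06 -0.07]
part 470 [275.2  13.8] [0.5397 0.1456 0.0852] ((539.8568725585938, 144.29928588867188), (11.873284339904785, 20.808900833129883), 0.6887423992156982)
part 722 [275.7  78.5] [0.5336 0.1937 0.0855] ((533.5302734375, 193.54490661621094), (22.949901580810547, 22.63578987121582), 41.24123001098633)
part 569 [279.4 148.5] [0.5251 0.2432 0.0857] ((525.0214233398438, 243.68682861328125), (12.152871131896973, 24.25990867614746), 10.776032447814941)
part 541 [276.3 219.1] [0.5211 0.2961 0.0853] ((521.05224609375, 297.0752868652344), (18.530088424682617, 18.3236026763916), 58.19923400878906)
```

View pics/w2.png

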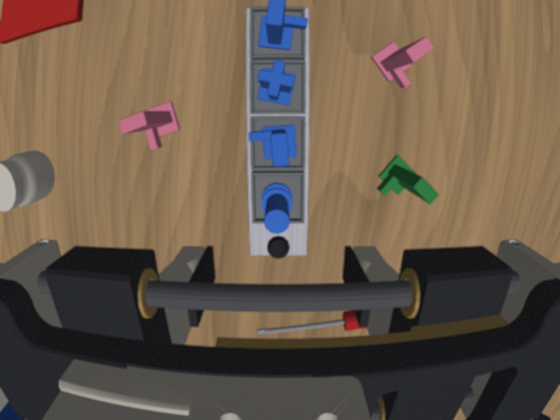

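```bash
python3 -m creep '[[0,-0.0015,-0.0027,3.88,0,0,80],[0,0,0,3.88,0.04,0,80],[0,0,0,3.88,0,0,80],[0,0,0,0,0,0,80],[0,0,0,0,0,0,0],[0,0,0,0,0,0,0],[0,0,0,0,0,0,0],[0,0,0,0,0,0,0]]' 20
python3 -m creep '[[0,0,0,0,0,0,0],[0,0,0,0,0,0,0],[0,0,0,0,0,0,0]]'
python3 - <<'E'
from h import *
a=np.radians(71.3); o=np.array([.5136,-.2239]); d=np.array([np.cos(a),np.sin(a)])
for s in(.078,.026,-.026,-.078): print(s,(o+s*d).round(4))
go([.5205,.2957,.17],7)
go([*(o+.078*d),.17],161.3)
E
```

```text
time_s: 8.15
tcp_pos: [0.5207, 0.2961, 0.045]
eef_rot: [-50.9, 89.7, 46.0]
contact_force: [-0.3, -0.2, -0.3]
gripper_width: 0.0434
time_s: 8.45
tcp_pos: [0.52, 0.2955, 0.0434]
eef_rot: [-50.6, 89.8, 46.3]
contact_force: [-0.3, 0.2, -1.3]
gripper_width: 0.0196
0.078 [ 0.5386 -0.15  ]
0.026 [ 0.5219 -0.1993]
-0.026 [ 0.5053 -0.2485]
-0.078 [ 0.4886 -0.2978]
t 8.45 tcp [0.52   0.2955 0.0434] jaw -173.08 xaxis [ 0.0022  0.0023 -1.    ] J [ 48.  23. -22.   0. -45. -41.] w 0.0196
turn deg 179.9 rotvec [ 3.1402e+00  3.8000e-03 -3.1000e-03] shift cm [-1.266e+01  5.000e-02 -1.000e-02]
turn deg -0.1 rotvec [-0.0014  0.002   0.0024] shift cm [-1.266e+01 -5.000e-02  1.000e-02]
t 8.45 tcp [0.52   0.2955 0.0434] jaw -173.08 xaxis [ 0.0022  0.0023 -1.    ] J [ 48.  23. -22.   0. -45. -41.] w 0.0196
turn deg 25.6 rotvec [0.4472 0.0025 0.0019] shift cm [-12.66 -16.05 -41.6 ]
turn deg -154.4 rotvec [-2.6944 -0.0027  0.0034] shift cm [-12.66  16.05  41.6 ]
```

```bash
python3 -m creep '[[0,0,0,-2.7,0,0,0],[0,0,0,-5,0,0,0],[0,0,0,-5,0,0,0],[0.149,0,0,0,0,0,0],[0.149,0,0,0,0,0,0],[0.149,0,0,0,0,0,0]]'
python3 -m creep '[[0,0,0,0,-1.6,-4.16,0],[0,0,0,0,-1.6,-4.16,0],[0,0,0,0,-1.6,-4.16,0],[0,0,0,0,-1.6,-4.16,0],[0,0,0,0,-1.6,-4.16,0]]'
python3 -m creep '[[0,0,0,0,-1.6,-4.16,0],[0,0,0,0,-1.6,-4.16,0],[0,0,0,0,-1.6,-4.16,0],[0,0,0,0,-1.6,-4.16,0],[0,0,0,0,-1.6,-4.16,0],[0,0,0,0,0,0,0],[0,0,0,0,0,0,0]]'
cat >> h.py <<'E'
def tgt():
    """rims of the tray seen by the wrist camera"""
    p,P=cloud("wrist"); z=P[...,2]
    o=np.array([.5136,-.2239]); a=np.radians(71.3); x=np.array([np.cos(a),np.sin(a)]); y=np.array([-x[1],x[0]])
    l=np.stack([(P[...,:2]-o)@x,(P[...,:2]-o)@y],-1)
    hsv=cv2.cvtColor(p,cv2.COLOR_BGR2HSV); blue=(hsv[...,0]>100)&(hsv[...,0]<125)&(hsv[...,1]>130)
    m=(abs(l[...,0])<.115)&(abs(l[...,1])<.035)&(z>.015)&(z<.025)&~blue
    print("rim px",m.sum(),"tray",cv2.minAreaRect((P[m][:,:2]*1000).astype(np.float32)),np.percentile(l[m],[1,99],axis=0).round(4).tolist())
    return p,P,blue
def parts(p,P,blue,zlo,zhi,ysign):
    m=(blue&(P[...,2]>zlo)&(P[...,2]<zhi)&(P[...,1]*ysign>0)&(abs(P[...,1])<.4)).astype(np.uint8)
    n,l,st,c=cv2.connectedComponentsWithStats(m)
    for k in range(1,n):
        if st[k,4]>30:
            q=P[l==k]; b=cv2.minAreaRect((q[:,:2]*1000).astype(np.float32)); print("part",st[k,4],c[k].round(0),np.nanmean(q,0).round(4),np.round(b[0],1),np.round(b[1],1),round(b[2],1))
E
python3 - <<'E'
from h import *
go([.5386,-.150,.044],161.3)
p,P,b=tgt(); cv2.imwrite("pics/w3.png",p)
E
```

```text
time_s: 9.05
tcp_pos: [0.5196, 0.2952, 0.1706]
eef_rot: [-20.2, 89.8, 50.8]
contact_force: [-0.2, -0.5, -0.2]
gripper_width: 0.0194
time_s: 9.55
tcp_pos: [0.5285, 0.0709, 0.1698]
eef_rot: [-23.8, 89.8, 47.5]
contact_force: [1.1, 0.2, 0.1]
gripper_width: 0.0195
time_s: 10.25
tcp_pos: [0.5375, -0.1513, 0.1689]
eef_rot: [-9.5, 89.9, 61.6]
contact_force: [0.4, 0.4, 0.0]
gripper_width: 0.0196
t 10.25 tcp [ 0.5375 -0.1513  0.1689] jaw 161.15 xaxis [ 0.0012  0.0022 -1.    ] J [  4.  12. -19.  -0. -59. -23.] w 0.0196
turn deg -0.1 rotvec [-0.0026  0.0025  0.0004] shift cm [12.49 -0.06  0.16]
turn deg 179.9 rotvec [ 3.139e+00  7.000e-04 -3.900e-03] shift cm [12.49  0.06 -0.16]
rim px 2510 tray ((514.4246215820312, -221.55789184570312), (211.78872680664062, 55.65900802612305), 71.28057861328125) [[-0.1029, -0.0276], [0.1071, 0.0274]]
```

View pics/w3.png

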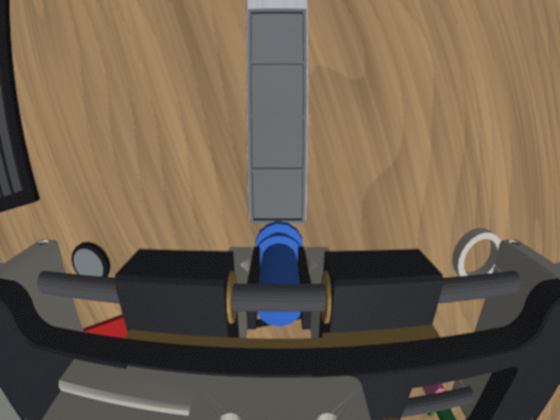

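```bash
python3 -m creep '[[0,0.0025,0,4,-0.07,0.32,0],[0,0,0,4,0,0,0],[0,0,0,3,0,0,0],[0,0,0,1,0,0,0],[0,0,0,0.3,0,0,0],[0,0,0,0,0,0,0],[0,0,0,0,0,0,0]]'
python3 - <<'E'
from h import *
go([.5392,-.1485,.0434],161.3)
E
```

```text
time_s: 11.0
tcp_pos: [0.5411, -0.147, 0.0479]
eef_rot: [-76.1, 89.8, -4.8]
contact_force: [-0.1, 0.4, -0.1]
gripper_width: 0.0194
t 11.0 tcp [ 0.5411 -0.147   0.0479] jaw 161.35 xaxis [ 3.8e-03 -3.0e-04 -1.0e+00] J [  5.  20. -27.   0. -43. -24.] w 0.0194
turn deg 0.1 rotvec [0.0009 0.0009 0.0037] shift cm [ 0.45  0.13 -0.2 ]
turn deg -179.9 rotvec [-3.1407e+00 -5.9000e-03  1.5000e-03] shift cm [ 0.45 -0.13  0.2 ]
```

```bash
python3 -m creep '[[0,0,0,0.3,0.1,-0.15,0],[0,0,0,0.12,0,0,0],[0,0,0,0,0,0,0],[0,0,0,0,0,0,0]]'
python3 -m creep '[[0,0,0,0,0,0,50],[0,0,0,0,0,0,50],[0,0,0,0,0,0,50],[0,0,0,0,0,0,50]]'
python3 -m creep '[[0,0,0,-3,0,0,50],[0,0,0,-5,0,0,60],[0,0,0,-5,0,0,60],[0,0,0,0,0,0,80],[0,0,0,0,0,0,80]]'
python3 - <<'E'
from h import *
go([.5245,.2425,.17],10.8)
p,P,b=tgt(); cv2.imwrite("pics/w4.png",p); parts(p,P,b,.076,.095,-1)
E
```

```text
time_s: 11.4
tcp_pos: [0.5388, -0.1486, 0.0433]
eef_rot: [-78.9, 89.8, -7.6]
contact_force: [-1.9, 1.6, 5.8]
gripper_width: 0.0195
time_s: 11.8
tcp_pos: [0.5383, -0.1484, 0.042]
eef_rot: [-83.7, 89.9, -12.4]
contact_force: [0.3, -0.3, -0.1]
gripper_width: 0.0425
time_s: 12.3
tcp_pos: [0.539, -0.1483, 0.1737]
eef_rot: [-69.2, 89.7, 2.1]
contact_force: [-1.2, 0.6, -0.4]
gripper_width: 0.0633
t 12.3 tcp [ 0.539  -0.1483  0.1737] jaw 161.3 xaxis [ 4.6e-03  2.0e-04 -1.0e+00] J [  5.  12. -19.   0. -59. -23.] w 0.0633
turn deg 150.5 rotvec [ 2.6267e+00  6.2000e-03 -7.0000e-04] shift cm [  0.37   5.9  -38.66]
turn deg -29.5 rotvec [-5.149e-01  5.000e-04  4.600e-03] shift cm [ 0.37 -5.9  38.66]
rim px 2237 tray ((512.7342529296875, -222.5654296875), (211.21080017089844, 55.80862045288086), 71.23563385009766) [[-0.1038, -0.0262], [0.106, 0.0288]]
part 466 [279. 213.] [ 0.5368 -0.1473  0.0832] [ 537.2 -146.8] [18.5 18.5] 39.9
```

View pics/w4.png

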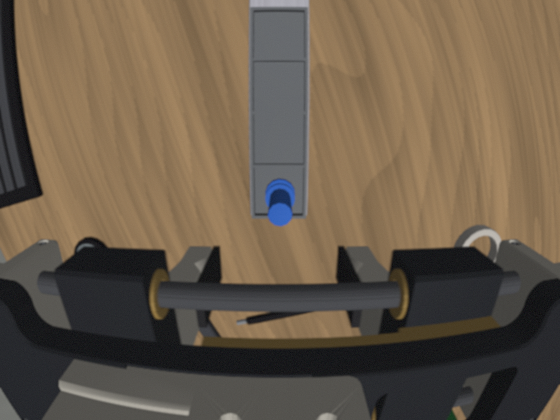

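```bash
python3 -m creep '[[-0.132,0,0,0,0,0,80],[-0.132,0,0,0,0,0,80],[-0.132,0,0,0,0,0,80],[-0.132,0,0.004,0,0,0,80]]'
python3 -m creep '[[0,0,0,0,-0.71,4.29,80],[0,0,0,0,-0.71,4.29,80],[0,0,0,0,-0.71,4.29,80],[0,0,0,0,-0.71,4.29,80],[0,0,0,0,-0.71,4.29,80]]'
python3 -m creep '[[0,0,0,0,-0.71,4.29,80],[0,0,0,0,-0.71,4.29,80],[0,0,0,0,-0.71,4.29,80],[0,0,0,0,-0.71,4.29,80],[0,0,0,0,0,0,80],[0,0,0,0,0,0,80]]'
python3 - <<'E'
from h import *
p,P,b=tgt(); parts(p,P,b,.076,.095,1)
go([.5248,.2430,.0434],11.5)
E
```

```text
time_s: 12.75
tcp_pos: [0.5372, -0.1484, 0.1703]
eef_rot: [85.7, 89.6, -172.4]
contact_force: [0.1, -1.0, -0.6]
gripper_width: 0.0701
time_s: 13.25
tcp_pos: [0.5288, 0.0701, 0.1704]
eef_rot: [98.6, 89.7, -159.9]
contact_force: [0.2, 0.0, 0.1]
gripper_width: 0.0698
time_s: 13.85
tcp_pos: [0.5225, 0.2431, 0.1698]
eef_rot: [107.7, 89.6, -150.6]
contact_force: [-0.9, -0.8, -1.0]
gripper_width: 0.0699Traceback (most recent call last):
  File "<stdin>", line 2, in <module>
  File "h.py", line 32, in tgt
    print("rim px",m.sum(),"tray",cv2.minAreaRect((P[m][:,:2]*1000).astype(np.float32)),np.percentile(l[m],[1,99],axis=0).round(4).tolist())
                                                                                        ~~~~~~~~~~~~~^^^^^^^^^^^^^^^^^^^^
    return _quantile_unchecked(
        a, q, axis, out, overwrite_input, method, keepdims, weights)
    return _ureduce(a,
                    func=_quantile_ureduce_func,
    ...<5 lines>...
                    overwrite_input=overwrite_input,
                    method=method)
    r = func(a, **kwargs)
    result = _quantile(arr,
                       quantiles=q,
    ...<2 lines>...
                       out=out,
                       weights=wgt)
    slices_having_nans = np.isnan(arr[-1, ...])
                                  ~~~^^^^^^^^^
IndexError: index -1 is out of bounds for axis 0 with size 0
```

```bash
sed -i 's/^    print("rim px"/    if m.sum(): print("rim px"/' h.py; python3 - <<'E'
from h import *
p,P,b=tgt(); parts(p,P,b,.076,.095,1)
go([.5248,.2430,.0434],11.5)
E
```

```text
part 517 [281.  82.] [0.54   0.1427 0.0854] [539.8 142.5] [24.2 12.4] 89.4
part 629 [276. 149.] [0.5339 0.1925 0.0852] [533.8 192.7] [23.2 22.4] 40.2
part 463 [274. 213.] [0.5255 0.2422 0.085 ] [525.  243.1] [11.8 23.1] 11.4
t 13.95 tcp [0.5229 0.2417 0.1706] jaw -168.46 xaxis [-0.0047 -0.0024 -1.    ] J [ 44.  14. -16.  -0. -60. -33.] w 0.0703
turn deg -180.0 rotvec [-3.1408e+00  8.0000e-03 -2.2000e-03] shift cm [12.72  0.21 -0.08]
turn deg 0.0 rotvec [ 0.0008 -0.0014 -0.0051] shift cm [12.72 -0.21  0.08]
```

```bash
python3 -m creep '[[0,-0.0014,-0.005,4,-0.21,0.06,80],[0,0,0,5,0,0,80],[0,0,0,3.7,0,0,80],[0,0,0,0,0,0,80],[0,0,0,0,0,0,0],[0,0,0,0,0,0,0],[0,0,0,0,0,0,0],[0,0,0,0,0,0,0]]' 20
python3 -m creep '[[0,0,0,0,0,0,0],[0,0,0,0,0,0,0],[0,0,0,0,0,0,0],[0,0,0,0,0,0,0],[0,0,0,0,0,0,0]]'
python3 - <<'E'
from h import *
a=np.radians(71.28); o=np.array([.5138,-.2221]); d=np.array([np.cos(a),np.sin(a)])
go([*(o+.026*d),.17],161.3)
E
```

```text
time_s: 14.75
tcp_pos: [0.5262, 0.2444, 0.0466]
eef_rot: [-60.0, 89.7, 41.5]
contact_force: [-0.4, 0.2, -0.4]
gripper_width: 0.0438
time_s: 15.25
tcp_pos: [0.5254, 0.2438, 0.0448]
eef_rot: [-61.3, 89.9, 40.2]
contact_force: [-1.0, 0.6, 1.1]
gripper_width: 0.012
t 15.25 tcp [0.5254 0.2438 0.0448] jaw -168.43 xaxis [ 0.0017  0.0015 -1.    ] J [ 44.  22. -24.   0. -44. -33.] w 0.012
turn deg 30.3 rotvec [0.5283 0.0016 0.0017] shift cm [-12.52 -13.84 -41.91]
turn deg -149.7 rotvec [-2.6133e+00 -2.2000e-03  2.1000e-03] shift cm [-12.52  13.84  41.91]
```

```bash
python3 -m creep '[[0,0,0,-2.6,0,0,0],[0,0,0,-5,0,0,0],[0,0,0,-5,0,0,0],[0.132,0,0,0,0,0,0],[0.132,0,0,0,0,0,0],[0.132,0,0,0,0,0,0],[0.132,0,0,0,0,0,0]]'
python3 -m creep '[[0,0,0,0,-1.384,-4.19,0],[0,0,0,0,-1.384,-4.19,0],[0,0,0,0,-1.384,-4.19,0],[0,0,0,0,-1.384,-4.19,0],[0,0,0,0,-1.384,-4.19,0]]'
python3 -m creep '[[0,0,0,0,-1.384,-4.19,0],[0,0,0,0,-1.384,-4.19,0],[0,0,0,0,-1.384,-4.19,0],[0,0,0,0,-1.384,-4.19,0],[0,0,0,0,-1.384,-4.19,0],[0,0,0,0,0,0,0],[0,0,0,0,0,0,0]]'
python3 - <<'E'
from h import *
a=np.radians(71.28); o=np.array([.5138,-.2221]); d=np.array([np.cos(a),np.sin(a)])
go([*(o+.026*d),.0448],161.3)
E
```

```text
time_s: 15.95
tcp_pos: [0.5251, 0.2435, 0.1708]
eef_rot: [-26.3, 89.9, 44.7]
contact_force: [0.5, -0.2, -0.6]
gripper_width: 0.0118
time_s: 16.45
tcp_pos: [0.5232, 0.0214, 0.1704]
eef_rot: [-30.1, 89.9, 41.2]
contact_force: [1.8, -0.5, -1.1]
gripper_width: 0.012
time_s: 17.15
tcp_pos: [0.5215, -0.1987, 0.1696]
eef_rot: [-9.6, 89.9, 61.5]
contact_force: [0.6, -0.6, -0.6]
gripper_width: 0.012
t 17.15 tcp [ 0.5215 -0.1987  0.1696] jaw 161.15 xaxis [ 0.001   0.0018 -1.    ] J [ -1.  12. -19.  -0. -59. -18.] w 0.012
turn deg -0.2 rotvec [-0.0027  0.002   0.0003] shift cm [12.48 -0.02  0.14]
turn deg 179.8 rotvec [ 3.1389e+00  5.0000e-04 -3.1000e-03] shift cm [12.48  0.02 -0.14]
```

```bash
python3 -m creep '[[0,0,0,4,0,0.1,0],[0,0,0,4,0,0,0],[0,0,0,3,0,0,0],[0,0,0,1,0,0,0],[0,0,0,0.2,0,0,0],[0,0,0,0,0,0,0],[0,0,0,0,0,0,0],[0,0,0,0,0,0,0]]'
python3 - <<'E'
from h import *
a=np.radians(71.28); o=np.array([.5138,-.2221]); d=np.array([np.cos(a),np.sin(a)])
go([*(o+.026*d),.0448],161.3)
E
```

```text
time_s: 17.95
tcp_pos: [0.5236, -0.1965, 0.0496]
eef_rot: [-53.7, 89.7, 17.7]
contact_force: [-0.2, -0.7, -0.0]
gripper_width: 0.0115
t 17.95 tcp [ 0.5236 -0.1965  0.0496] jaw 161.32 xaxis [ 0.0045  0.0014 -1.    ] J [ -1.  20. -27.  -0. -43. -18.] w 0.0115
turn deg 0.0 rotvec [0.0004 0.0028 0.0038] shift cm [ 0.48  0.11 -0.14]
turn deg -180.0 rotvec [-3.1412 -0.0059  0.0044] shift cm [ 0.48 -0.11  0.14]
```

```bash
python3 -m creep '[[0,0.002,0.003,0.3,0.08,-0.12,0],[0,0,0,0.15,0,0,0],[0,0,0,0,0,0,0],[0,0,0,0,0,0,0]]'
python3 -m creep '[[0,0,0,0,0,0,0],[0,0,0,0,0,0,50],[0,0,0,0,0,0,50],[0,0,0,0,0,0,50],[0,0,0,0,0,0,50]]'
python3 -m creep '[[0,0,0,-3,0,0,50],[0,0,0,-5,0,0,60],[0,0,0,-4.5,0,0,60],[0,0,0,0,0,0,80],[0,0,0,0,0,0,80]]'
python3 - <<'E'
from h import *
p,P,b=tgt(); cv2.imwrite("pics/w5.png",p); parts(p,P,b,.076,.095,-1)
go([.5338,.1927,.17],-4.5)
E
```

```text
time_s: 18.35
tcp_pos: [0.5217, -0.1976, 0.0447]
eef_rot: [86.7, 90.0, 158.0]
contact_force: [-2.6, 1.3, 10.4]
gripper_width: 0.0119
time_s: 18.85
tcp_pos: [0.5213, -0.1974, 0.0434]
eef_rot: [90.5, 89.9, 161.8]
contact_force: [-0.3, 0.1, -0.6]
gripper_width: 0.0384
time_s: 19.35
tcp_pos: [0.5222, -0.1974, 0.1699]
eef_rot: [-38.8, 89.9, 32.5]
contact_force: [0.1, 0.7, -0.4]
gripper_width: 0.0634
rim px 2141 tray ((511.13409423828125, -227.61676025390625), (220.7227325439453, 55.6694221496582), 71.27682495117188) [[-0.1039, -0.0263], [0.1052, 0.0288]]
part 452 [279. 212.] [ 0.5192 -0.1982  0.0834] [ 519.6 -197.1] [24.1 11.9] 71.2
part 408 [279. 272.] [ 0.5367 -0.1478  0.0832] [ 536.9 -146.8] [18.9 17. ] 70.4
t 19.4 tcp [ 0.5213 -0.1973  0.1685] jaw 161.29 xaxis [-0.0014  0.0011 -1.    ] J [ -1.  12. -19.  -0. -59. -18.] w 0.0666
turn deg 165.8 rotvec [ 2.8936e+00 -2.3000e-03 -1.2000e-03] shift cm [ -0.15  -1.82 -38.98]
turn deg -14.2 rotvec [-0.248   0.0008 -0.0016] shift cm [-0.15  1.82 38.98]
```

View pics/w5.png

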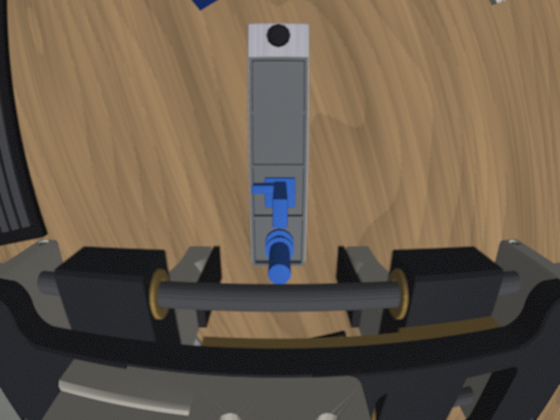

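```bash
python3 -m creep '[[-0.122,0,0,0,0,0,80],[-0.121,0,0,0,0,0,80],[0,0,0,0,0.22,4.33,80],[0,0,0,0,0.22,4.33,80],[0,0,0,0,0.22,4.33,80],[0,0,0,0,0.22,4.33,80]]'
python3 -m creep '[[0,0,0,0,0.22,4.33,80],[0,0,0,0,0.22,4.33,80],[0,0,0,0,0.22,4.33,80],[0,0,0,0,0.22,4.33,80],[0,0,0,0,0.22,4.33,80],[0,0,0,0,0,0,80],[0,0,0,0,0,0,80]]'
python3 - <<'E'
from h import *
p,P,b=tgt(); parts(p,P,b,.076,.095,1); cv2.imwrite("pics/w6.png",cv2.resize(p[90:290,180:380],None,fx=3,fy=3))
go([.5338,.1925,.0434],-4.8)
E
```

```text
time_s: 20.0
tcp_pos: [0.5262, -0.0229, 0.167]
eef_rot: [96.5, 89.7, -178.3]
contact_force: [1.3, -0.7, -0.3]
gripper_width: 0.0703
time_s: 20.7
tcp_pos: [0.5333, 0.193, 0.1669]
eef_rot: [112.4, 89.7, -162.2]
contact_force: [-0.2, 0.2, -0.5]
gripper_width: 0.0703
part 531 [263. 150.] [0.5397 0.141  0.0852] [539.9 141.4] [24.1 12.2] 89.7
part 604 [277. 213.] [0.5334 0.1912 0.0847] [533.9 192.2] [22.8 22.3] 37.6
t 20.75 tcp [0.5334 0.1921 0.1672] jaw 175.27 xaxis [-0.0043 -0.0013 -1.    ] J [ 40.  13. -18.  -0. -59. -44.] w 0.0699
turn deg -179.9 rotvec [-3.1404e+00  6.6000e-03 -2.5000e-03] shift cm [12.38  0.04 -0.04]
turn deg 0.1 rotvec [ 0.0012 -0.0016 -0.0042] shift cm [12.38 -0.04  0.04]
```

View pics/w6.png

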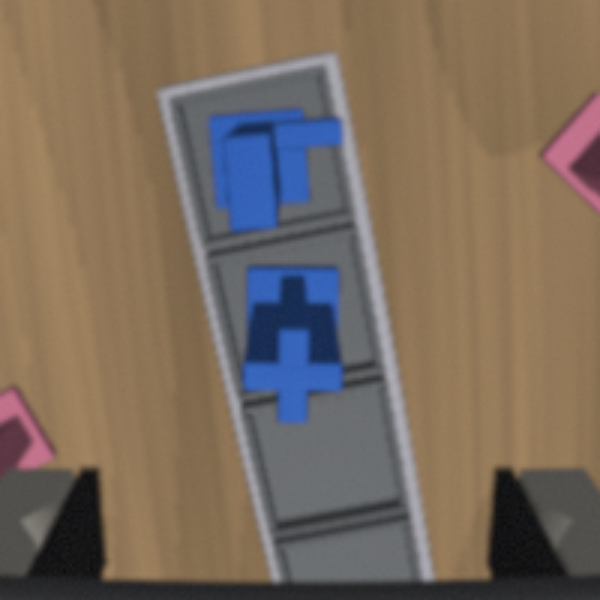

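```bash
python3 -m creep '[[0,-0.0016,-0.004,4,-0.04,0.04,80],[0,0,0,5,0,0,80],[0,0,0,3.4,0,0,80],[0,0,0,0,0,0,80],[0,0,0,0,0,0,0],[0,0,0,0,0,0,0],[0,0,0,0,0,0,0],[0,0,0,0,0,0,0]]' 20
python3 -m creep '[[0,0,0,0,0,0,0],[0,0,0,0,0,0,0],[0,0,0,0,0,0,0],[0,0,0,0,0,0,0]]'
python3 - <<'E'
from h import *
a=np.radians(71.28); o=np.array([.5138,-.2221]); d=np.array([np.cos(a),np.sin(a)])
go([*(o-.026*d),.17],161.3)
E
```

```text
time_s: 21.55
tcp_pos: [0.5357, 0.1936, 0.0465]
eef_rot: [-47.7, 89.7, 37.5]
contact_force: [-0.7, -0.1, 0.7]
gripper_width: 0.0436
time_s: 21.95
tcp_pos: [0.535, 0.1932, 0.0452]
eef_rot: [-49.0, 89.8, 36.3]
contact_force: [-0.7, 0.1, 4.8]
gripper_width: 0.0258
t 21.95 tcp [0.535  0.1932 0.0452] jaw 175.25 xaxis [ 0.0028  0.002  -1.    ] J [ 40.  21. -26.   0. -43. -44.] w 0.0258
turn deg 13.9 rotvec [0.2434 0.0026 0.0023] shift cm [-12.48 -11.31 -42.62]
turn deg -166.1 rotvec [-2.8982 -0.0034  0.0038] shift cm [-12.48  11.31  42.62]
```

```bash
python3 -m creep '[[0,0,0,-2.6,0,0,0],[0,0,0,-5,0,0,0],[0,0,0,-5,0,0,0],[0.122,0,0,0,0,0,0],[0.121,0,0,0,0,0,0]]'
python3 -m creep '[[0,0,0,0,-1.13,-4.26,0],[0,0,0,0,-1.13,-4.26,0],[0,0,0,0,-1.13,-4.26,0],[0,0,0,0,-1.13,-4.26,0],[0,0,0,0,-1.13,-4.26,0]]'
python3 -m creep '[[0,0,0,0,-1.13,-4.26,0],[0,0,0,0,-1.13,-4.26,0],[0,0,0,0,-1.13,-4.26,0],[0,0,0,0,-1.13,-4.26,0],[0,0,0,0,-1.13,-4.26,0],[0,0,0,0,0,0,0],[0,0,0,0,0,0,0]]'
python3 -m creep '[[0,0,0,4,0,0.15,0],[0,0,0,4,0,0,0],[0,0,0,3,0,0,0],[0,0,0,1,0,0,0],[0,0,0,0,0,0,0],[0,0,0,0,0,0,0],[0,0,0,0,0,0,0]]'
python3 - <<'E'
from h import *
a=np.radians(71.28); o=np.array([.5138,-.2221]); d=np.array([np.cos(a),np.sin(a)])
go([*(o-.026*d),.0452],161.3)
E
```

```text
time_s: 22.45
tcp_pos: [0.5352, 0.1934, 0.1727]
eef_rot: [-31.4, 89.6, 39.6]
contact_force: [0.1, 0.2, -1.2]
gripper_width: 0.0259
time_s: 22.95
tcp_pos: [0.5192, -0.0286, 0.1702]
eef_rot: [-31.0, 89.8, 40.4]
contact_force: [1.6, -0.1, -0.4]
gripper_width: 0.0257
time_s: 23.65
tcp_pos: [0.5044, -0.2479, 0.1692]
eef_rot: [-12.0, 89.8, 59.2]
contact_force: [-0.5, 0.7, -1.0]
gripper_width: 0.0258
time_s: 24.35
tcp_pos: [0.5073, -0.2452, 0.0517]
eef_rot: [-57.8, 89.7, 13.6]
contact_force: [-0.0, -0.3, -1.0]
gripper_width: 0.0258
t 24.35 tcp [ 0.5073 -0.2452  0.0517] jaw 161.35 xaxis [ 0.0055  0.0013 -1.    ] J [ -6.  20. -26.  -0. -44. -13.] w 0.0258
turn deg 0.0 rotvec [0.0009 0.003  0.0048] shift cm [ 0.65  0.13 -0.2 ]
turn deg -180.0 rotvec [-3.1407 -0.0075  0.0047] shift cm [ 0.65 -0.13  0.2 ]
```

Cross key held (25.8 mm). Lower, release and retreat.

```bash
python3 -m creep '[[0,0.003,0.0045,0.35,0.1,-0.17,0],[0,0,0,0.2,0,0,0],[0,0,0,0,0,0,0],[0,0,0,0,0,0,0],[0,0,0,0,0,0,0]]'
python3 -m creep '[[0,0,0,0.05,0,0,0],[0,0,0,0,0,0,0],[0,0,0,0,0,0,60],[0,0,0,0,0,0,60],[0,0,0,0,0,0,60],[0,0,0,0,0,0,60]]'
python3 -m creep '[[0,0,0,-3,0,0,60],[0,0,0,-5,0,0,60],[0,0,0,-4.5,0,0,60],[0,0,0,0,0,0,80],[0,0,0,0,0,0,80]]'
python3 - <<'E'
from h import *
p,P,b=tgt(); cv2.imwrite("pics/w7.png",p); parts(p,P,b,.076,.095,-1)
go([.5399,.1415,.17],0)
E
```

```text
time_s: 24.85
tcp_pos: [0.5048, -0.2468, 0.0452]
eef_rot: [103.9, 89.9, 175.2]
contact_force: [-1.1, 0.7, 5.7]
gripper_width: 0.0259
time_s: 25.45
tcp_pos: [0.5043, -0.2466, 0.0437]
eef_rot: [98.3, 89.8, 169.6]
contact_force: [0.4, 0.7, -0.2]
gripper_width: 0.0505
time_s: 25.95
tcp_pos: [0.5053, -0.2466, 0.1702]
eef_rot: [-1.8, 90.0, 69.5]
contact_force: [-0.9, -0.4, -0.7]
gripper_width: 0.0633
rim px 1755 tray ((506.63299560546875, -240.87298583984375), (191.79580688476562, 55.872161865234375), 71.27923583984375) [[-0.1041, -0.0264], [0.073, 0.0289]]
part 590 [279. 212.] [ 0.5023 -0.2472  0.0832] [ 502.8 -246.5] [23.3 22.5] 26.9
part 387 [279. 270.] [ 0.5189 -0.1985  0.0832] [ 519.6 -197.3] [23.3 12. ] 71.8
part 312 [279. 321.] [ 0.5366 -0.148   0.0832] [ 537.  -146.8] [19.  17.4] 70.5
t 26.0 tcp [ 0.5044 -0.2464  0.1688] jaw 161.29 xaxis [-2.5e-03  9.0e-04 -1.0e+00] J [ -6.  13. -18.  -0. -59. -13.] w 0.0665
turn deg 161.3 rotvec [ 2.8151e+00 -3.7000e-03 -7.0000e-04] shift cm [ -0.12   3.55 -38.79]
turn deg -18.7 rotvec [-0.3265  0.0005 -0.0026] shift cm [-0.12 -3.55 38.79]
```

View pics/w7.png

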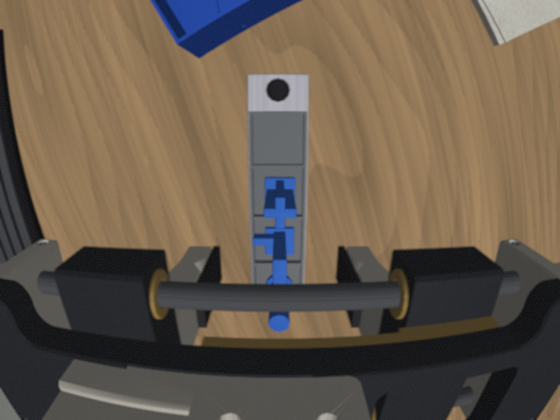

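```bash
python3 -m creep '[[-0.109,0,0,0,0,0,80],[-0.109,0,0,0,0,0,80],[-0.109,0,0,0,0,0,80],[0,0,0,0,-0.394,4.31,80],[0,0,0,0,-0.394,4.31,80],[0,0,0,0,-0.394,4.31,80],[0,0,0,0,-0.394,4.31,80]]'
python3 -m creep '[[0,0,0,0,-0.394,4.31,80],[0,0,0,0,-0.394,4.31,80],[0,0,0,0,-0.394,4.31,80],[0,0,0,0,-0.394,4.31,80],[0,0,0,0,-0.394,4.31,80],[0,0,0,0,0,0,80],[0,0,0,0,0,0,80]]'
python3 - <<'E'
from h import *
p,P,b=tgt(); parts(p,P,b,.076,.095,1)
go([.5399,.1415,.0445],0)
E
```

```text
time_s: 26.7
tcp_pos: [0.5193, -0.0729, 0.1673]
eef_rot: [90.0, 89.7, -180.0]
contact_force: [0.5, -0.2, 1.0]
gripper_width: 0.0701
time_s: 27.4
tcp_pos: [0.5389, 0.1419, 0.1671]
eef_rot: [102.4, 89.7, -167.4]
contact_force: [-0.3, -0.3, -0.4]
gripper_width: 0.0702
part 476 [276. 213.] [0.5398 0.1403 0.0849] [539.9 141.3] [23.7 11.1] 90.0
t 27.45 tcp [0.539  0.141  0.1674] jaw -179.92 xaxis [-0.0055 -0.0011 -1.    ] J [ 35.  12. -19.  -0. -59. -35.] w 0.07
turn deg -179.9 rotvec [-3.1402e+00  8.6000e-03 -1.7000e-03] shift cm [12.29  0.09 -0.05]
turn deg 0.1 rotvec [ 0.0014 -0.0011 -0.0055] shift cm [12.29 -0.09  0.05]
```

```bash
python3 -m creep '[[0,-0.001,-0.0055,4,-0.09,0.03,80],[0,0,0,5,0,0,80],[0,0,0,3.3,0,0,80],[0,0,0,0,0,0,80],[0,0,0,0,0,0,0],[0,0,0,0,0,0,0],[0,0,0,0,0,0,0],[0,0,0,0,0,0,0]]' 20
python3 -m creep '[[0,0,0,0,0,0,0],[0,0,0,0,0,0,0],[0,0,0,0,0,0,0],[0,0,0,0,0,0,0],[0,0,0,0,0,0,0]]'
python3 - <<'E'
from h import *
a=np.radians(71.28); o=np.array([.5138,-.2221]); d=np.array([np.cos(a),np.sin(a)])
go([*(o-.078*d),.17],161.3)
E
```

```text
time_s: 28.25
tcp_pos: [0.5417, 0.1422, 0.0476]
eef_rot: [-59.5, 89.7, 30.5]
contact_force: [0.1, 1.1, 0.2]
gripper_width: 0.0436
time_s: 28.75
tcp_pos: [0.5409, 0.1418, 0.046]
eef_rot: [-61.7, 89.8, 28.4]
contact_force: [-0.3, 0.4, 1.2]
gripper_width: 0.0119
t 28.75 tcp [0.5409 0.1418 0.046 ] jaw -179.96 xaxis [ 0.0026  0.0014 -1.    ] J [ 35.  20. -27.   0. -43. -35.] w 0.0119
turn deg 18.7 rotvec [0.3272 0.0018 0.0024] shift cm [-12.4   -9.1  -43.13]
turn deg -161.3 rotvec [-2.8144e+00 -3.4000e-03  2.6000e-03] shift cm [-12.4    9.1   43.13]
```

```bash
python3 -m creep '[[0,0,0,-2.6,0,0,0],[0,0,0,-5,0,0,0],[0,0,0,-5,0,0,0],[0.109,0,0,0,0,0,0],[0.109,0,0,0,0,0,0],[0.109,0,0,0,0,0,0]]'
python3 -m creep '[[0,0,0,0,-0.91,-4.313,0],[0,0,0,0,-0.91,-4.313,0],[0,0,0,0,-0.91,-4.313,0],[0,0,0,0,-0.91,-4.313,0],[0,0,0,0,-0.91,-4.313,0]]'
python3 -m creep '[[0,0,0,0,-0.91,-4.313,0],[0,0,0,0,-0.91,-4.313,0],[0,0,0,0,-0.91,-4.313,0],[0,0,0,0,-0.91,-4.313,0],[0,0,0,0,-0.91,-4.313,0],[0,0,0,0,0,0,0],[0,0,0,0,0,0,0]]'
python3 -m creep '[[0,0,0,4,0,0.15,0],[0,0,0,4,0,0,0],[0,0,0,3,0,0,0],[0,0,0,0.9,0,0,0],[0,0,0,0,0,0,0],[0,0,0,0,0,0,0],[0,0,0,0,0,0,0]]'
python3 - <<'E'
from h import *
a=np.radians(71.28); o=np.array([.5138,-.2221]); d=np.array([np.cos(a),np.sin(a)])
go([*(o-.078*d),.046],161.3)
E
```

```text
time_s: 29.35
tcp_pos: [0.5405, 0.1416, 0.1724]
eef_rot: [-37.4, 89.8, 33.6]
contact_force: [0.5, 0.2, -1.3]
gripper_width: 0.0119
time_s: 29.85
tcp_pos: [0.514, -0.0788, 0.1717]
eef_rot: [-42.7, 89.8, 28.6]
contact_force: [0.9, -0.4, -0.4]
gripper_width: 0.012
time_s: 30.55
tcp_pos: [0.4878, -0.2971, 0.1706]
eef_rot: [-23.2, 89.9, 48.0]
contact_force: [0.1, 0.4, 0.4]
gripper_width: 0.0123
time_s: 31.25
tcp_pos: [0.4908, -0.2946, 0.0541]
eef_rot: [-65.2, 89.7, 6.2]
contact_force: [0.2, 0.6, 0.6]
gripper_width: 0.0121
t 31.25 tcp [ 0.4908 -0.2946  0.0541] jaw 161.35 xaxis [ 5.7e-03  6.0e-04 -1.0e+00] J [-11.  21. -25.  -0. -44.  -7.] w 0.0121
turn deg 0.1 rotvec [0.0009 0.0024 0.0052] shift cm [ 0.81  0.15 -0.19]
turn deg -179.9 rotvec [-3.1407 -0.0082  0.0038] shift cm [ 0.81 -0.15  0.19]
```

```bash
python3 -m creep '[[0,0.0024,0.005,0.5,0.12,-0.16,0],[0,0,0,0.2,0,0,0],[0,0,0,0,0,0,0],[0,0,0,0,0,0,0],[0,0,0,0,0,0,0]]'
python3 -m creep '[[0,0,0,0.05,0,0,0],[0,0,0,0,0,0,0],[0,0,0,0,0,0,50],[0,0,0,0,0,0,50],[0,0,0,0,0,0,50],[0,0,0,0,0,0,50]]'
python3 -m creep '[[0,0,0,-3,0,0,50],[0,0,0,-5,0,0,60],[0,0,0,-4.5,0,0,60],[0,0,0,-4,0,-4,80],[0,0,0,-4,0,-4,80],[0,0,0,0,0,0,80],[0,0,0,0,0,0,80]]'
python3 - <<'E'
from h import *
p,P,b=tgt(); parts(p,P,b,.06,.095,-1)
p,P=cloud("side"); cv2.imwrite("pics/s1.png",cv2.resize(p[120:260,230:400],None,fx=4,fy=4,interpolation=cv2.INTER_CUBIC)[:600])
p,_=r.capture("top"); cv2.imwrite("pics/t1.png",cv2.resize(p[160:280,300:500],None,fx=4,fy=4))
print(r.get_state()["time_s"])
E
```

```text
time_s: 31.75
tcp_pos: [0.488, -0.2959, 0.0459]
eef_rot: [97.2, 89.9, 168.5]
contact_force: [-1.3, 1.2, 5.5]
gripper_width: 0.012
time_s: 32.35
tcp_pos: [0.4876, -0.2957, 0.0445]
eef_rot: [92.1, 89.8, 163.4]
contact_force: [0.1, -0.4, -0.1]
gripper_width: 0.0388
time_s: 33.05
tcp_pos: [0.4654, -0.3635, 0.241]
eef_rot: [78.9, 89.9, 150.1]
contact_force: [-0.5, -0.2, -0.2]
gripper_width: 0.0698
rim px 821 tray ((510.58892822265625, -230.12551879882812), (194.1141357421875, 55.718788146972656), 71.37730407714844) [[-0.1036, -0.0267], [0.0869, 0.0285]]
part 307 [279. 253.] [ 0.4854 -0.2973  0.0805] [ 486.4 -294.2] [24.2 11.1] 71.2
part 36 [279. 281.] [ 0.4989 -0.2572  0.0658] [ 498.9 -257.3] [1.4 7.1] 71.9
part 216 [279. 327.] [ 0.5182 -0.2023  0.0788] [ 519.3 -199.1] [20.4 11. ] 70.7
33.2
```

View pics/s1.png

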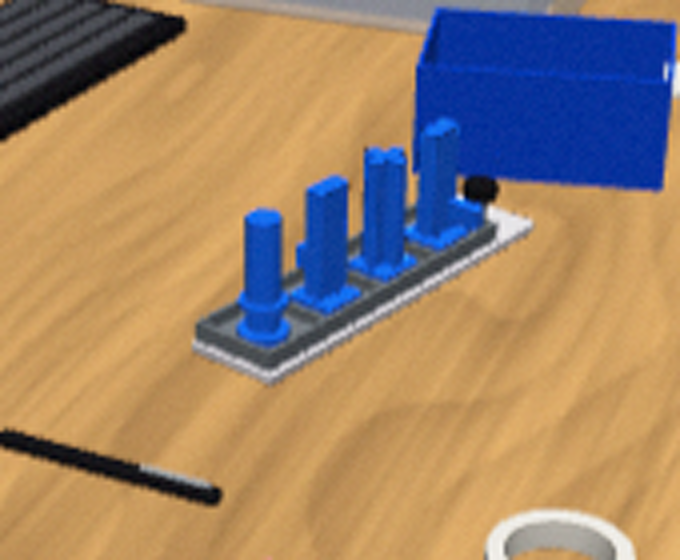

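View pics/t1.png

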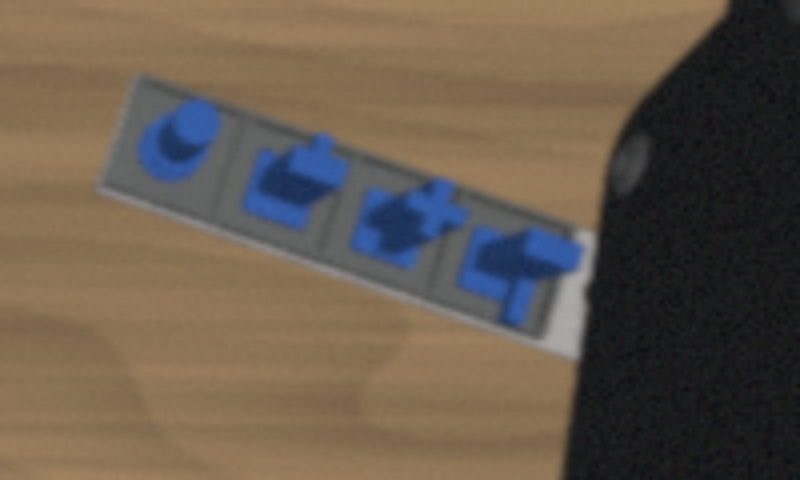

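All four stand upright in their pockets, in the order spool, left latch, cross key, right latch going toward the knob. The gripper is clear of them.

```bash
python3 -c "
from plant import r
print(r.close_job())"
```

```text
the job is handed in; nothing more can be done
None
```

The job is done and handed in at about 33 s of the 102 s allowed. I moved all four blue mouldings to the empty rack in reverse order. Counting from its knob, the target rack now holds right_latch, cross_key, left_latch, spool; the full rack held spool, left_latch, cross_key, right_latch.

**Last checks:** The final side and top pictures show all four parts upright on the floors of their own pockets, with the gripper open and clear. The measured part centres are within about 3 mm of the pocket centres. The highest contact reading I saw during placing was about 10 N, and no part tipped.

**What did not go cleanly:**
- **Wrist limit:** On the first approach, before any part was touched, the last joint ran to the edge of its range and the tool tilted. I turned the wrist to the opposite grasp and went on. That joint read -174° rounded, against a limit of -173.66°, so it was at the limit, and I cannot show it stayed inside.
- **Camera disagreement:** The top and wrist cameras differed by about 2 mm on the tray's position, so I worked mainly from the wrist camera. Some later wrist fits of the tray were cut short because parts and the fingers hid it, so I ignored those.

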